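# Set and lock the side stop of a paper punch

### The job

On the heavy-duty paper punch, push the side stop along its rail from behind until it has shoved the loose block of index boards squarely home against the end fence. Then turn the stop's loose thumbscrew clockwise until it is tight, by pushing its wings round with the fingertips, stroke after stroke, leaving the stop tight against the block. Only push: do not grip or lift anything, do not force the thumbscrew once it is tight, and leave the other things on the desk alone.

Things in the scene. Friction and masses are not known exactly. Their poses are not given: they have to be found in the camera images.
- punch: Heavy-duty two-hole paper punch screwed to the desk. Grey bed, top 20 mm above the desk, x -90 to +120 mm, y -190 to +180 mm in its frame (origin on the desk; x away from the robot, y to the robot's left, both turned by its yaw of up to 14 degrees; z up). A steel back fence (inner face x = +80 mm, y 15 to 155, top 60 mm above the desk) runs along the far edge.
- end_fence (a point): Middle of the inner face (y = +150 mm in the punch's frame, facing -y) of the steel end fence across the bed's left end, 45 mm above the desk; the fence is 150 mm wide (punch x), top 70 mm above the desk. Axes as the punch's.
- head (a point): Middle of the top of the grey punch head, 102 mm above the desk, at the far edge of the bed by the block's place; the head spans punch x +63 to +119 mm, y 40 to 155 mm. Its handle rises away from the robot and to its left, to x = +190, y = +190 mm, 187 mm above the desk. Not to be used.
- block: Banded rigid block of index boards, 148 mm (its x) by 105 mm (its y) by 30 mm high, about 0.4 kg, lying loose on the bed between side stop and end fence; origin at the centre of its underside. It starts 12 to 35 mm short of the end fence, up to 3 degrees askew. Home, flat against the end fence, its centre is at y = +97.5 mm of the punch's frame.
- stop (a joint): How far the side stop has been slid along its rail towards the end fence (punch +y), m: 0 to 0.125; 0.115 when it touches the block and the block is home. It slides stiffly (about 8 N, some 2 to 4 N more when shoving the block) and stays where it is left. The thumbscrew does not change that friction: a hard shove can still shift the stop.
- stop_rear (a point): Middle of the flat rear face (punch -y side, the one to push) of the side stop, 35.5 mm above the desk. Axes as the punch's. The face is 64 mm wide (punch x), from 21.5 to 49.5 mm above the desk. The stop is an aluminium foot 64 mm (x) by 84 mm (y), top 49.5 mm above the desk, with an upright plate at its block end.
- stop_plate (a point): Middle of the upright plate's front face (the one that meets the block), 48 mm above the desk, 84 mm ahead (punch +y) of the stop's rear face. The plate with its black rubber facing is 84 mm wide (x), 8 mm thick, top 74 mm above the desk. Axes as the punch's.
- wing (a joint): Thumbscrew angle, rad: grows clockwise seen from above (tightening); 0 loosest, tight at a firm stop at 6.28. At both, the wings lie across the rail (along punch x). Starts at 0.3 to 2.6, so it lacks over half a turn but less than one: the wings come crosswise once on the way (3.14); the second time it is tight. Turns at about 0.03 N m (1.2 N at the wings), stays where left.
- screw (a point): On the thumbscrew's upright axis at mid-height of its wings, 67.5 mm above the desk; 36 mm ahead (punch +y) of the stop's rear face and 40 mm behind the upright plate, which keeps a finger from going all the way round; the other sides are open. x axis along one wing (as the punch's x at joint 0), z up. The screw does not rise or sink as it turns.
- wing_tip (a point): The steel thumbscrew's two flat upright wings, 180 degrees apart, each 6 to 30 mm from the axis and 7 mm thick, 54.5 to 80.5 mm above the desk; the hub is 20 mm across, top 62.5 mm above the desk. This point: the outer end of the wing along the screw's +x, 30 mm from the axis, 67.5 mm above the desk.
- stapler: Black office stapler, 145 x 36 x 56 mm, lying along its x axis; origin at the centre of its underside. Bystander.
- staple_box: Small cardboard box of staples, 56 x 42 x 22 mm; origin at the centre of its underside. Bystander.
- notes: Square block of note paper, 76 x 76 x 30 mm; origin at the centre of its underside. Bystander.
- tape_dispenser: Black desk tape dispenser with a clear roll, 150 x 55 x 78 mm, along its x axis; origin at the centre of its underside. Bystander.
- mug: White mug, 80 mm across, 92 mm high, handle at its +y; origin at the centre of its underside. Bystander.
- pen_pot: Dark metal pen pot, 76 mm across, 95 mm high, about 160 mm to the tips of its pens; origin at the centre of its underside. Bystander.
- calculator: Grey desk calculator, 105 x 150 x 20 mm; origin at the centre of its underside. Bystander.
Things that resemble listed ones, but are neither listed nor needed, are in the scene too. Leave any orange or red look-alike of the block alone.

How it is judged (in metres and radians):
On the way, in this order (a step that is already met when the one before it is completed fails the run):
1. the side stop has shoved the block squarely home against the end fence, the thumbscrew still loose (y of block in the frame of punch above 0.0955 m and angle between the y axis of block and the y axis of punch, either way round below 0.03 rad and value of joint stop above 0.113 m), for 0.2 s.
2. the thumbscrew has been turned clockwise until tight (value of joint wing above 6.08 rad), for 0.2 s.
At the end, for the whole second after the job is handed in: The block lies still within 2 mm of the end fence (its y in the punch's frame above 95.5 mm) and square to it within 0.03 rad, the stop is within 2 mm of it (joint stop above 0.113), and the thumbscrew is within 0.2 rad of its firm stop (joint wing above 6.08) (all of step 1 and value of joint wing above 6.08 rad and linear speed of block below 0.01 m/s); the robot touches nothing.
It fails at once if the block is lifted more than 10 mm off the bed (z of block in the frame of punch above 0.03 m).
It fails at once if a wing of the thumbscrew is gripped (pressed by the fingers from both sides at once) ((contact force between the fingers and wing_c1 above 2 N or contact force between the fingers and wing_c2 above 2 N) and (contact force between the fingers and wing_c3 above 2 N or contact force between the fingers and wing_c4 above 2 N)).
It fails at once if the stop's plate is gripped (fingers press on its rubber face) (contact force between the fingers and stop_c2 above 2 N).
It fails at once if the thumbscrew is forced (the fingers press a wing with more than 40 N) (contact force between the fingers and wing_c1 above 40 N or contact force between the fingers and wing_c2 above 40 N or contact force between the fingers and wing_c3 above 40 N or contact force between the fingers and wing_c4 above 40 N).
It fails at once if another thing on the desk (stapler, staple box, note block, tape dispenser, mug, pen pot, calculator) is moved more than 30 mm (distance of any of stapler, staple_box, notes, tape_dispenser, mug, pen_pot, calculator from where it was at the start of the episode above 0.03 m).
It also fails if it takes over 61 s, if anything falls off the work surface, if the arm or the gripper's body presses on something with over 40 N, if the wrist force passes 120 N, or if a joint passes its speed limit or range.

### The arm

A 6-joint arm with a two-finger parallel gripper is mounted at the origin on the work surface. World frame = base frame: x ahead of the robot, y to its left, z up, the work surface at z = 0. Lengths are in m, angles in degrees, forces in N, time in s.
With the tool pointing down it reaches from about 0.4 to 0.825 m from the base axis. Payload 7 kg.
Tool frame: the origin (TCP) lies on the centre line of the jaws, within the pads' length; the fingertips stand 25 mm ahead of it and the grasp point (between the pads) lies 6 mm ahead of it; x points along the fingers, z is the direction in which the jaws open and shut, and the axes are right-handed (so a half turn about x gives the same grasp; the last joint's range is limited). The gripper opens to 85 mm and grips with 20 to 120 N. Pads are 22 mm wide; open, the fingers measure 114 mm over their backs; the gripper's body (76 mm by 85 mm) begins 54 mm behind the grasp point. The pads swing forward as they close: fully open they stand 13 mm farther back than shut.
Start: joints at [-49.154, 20.546, 0.682, 0, -70.136, -16.507], TCP at [0.278, -0.615, 0.256] pointing down, gripper open.
Joint ranges: [-176.03, 176.03], [-82.01, 121.73], [-58.28, 71.71], [-173.87, 95.51], [-174.79, -0.11], [-173.66, 173.66]. Speed limits (degrees/s): [136.94, 136.94, 172.46, 180, 180, 180].

### API

Orientations are given as a 3x3 rotation matrix whose columns are the frame's x, y, z axes.
In Python, from cell import readout, cams, ticket gives the robot as it stands.
- The arm moves only by the shell command python3 -m pendant 'ROWS' [FORCE]. ROWS is JSON, a list that holds one entry, the list of rows, each a list of 7 numbers: the closure in counts, from 0 (fully open) to 255 (shut), then the shift along the tool's x, y, z in m, then the turn, a rotation vector about the tool's x, y, z in degrees. A call has 1 to 8 rows; each row is the pose to reach, as a shift and turn from the pose measured when the call began, along the tool's axes at that moment; what a row does not reach only later rows make up. A row lasts 1/10 s, in which the tool goes at most 50 mm and 8.59 degrees, less where a joint would pass 70% of its speed; a pose out of reach is approached as far as the arm can. A call with a gripper value outside its range is refused whole. The fingers move at their own pace and stop on an object; FORCE is the grip in N (left out, the last holds). Time passes only in rows, so rows that repeat a pose let the fingers close. It gives the time, the measured TCP pose, the force and the opening at its end, in the units of the state.
- readout.get_obs(): the state, without advancing time (a new reading comes with each control period).
- cams.grab_frame(name): name is "scene" or "top" or "wrist"; returns a dict with "frame" (384x512x3 uint8, red, green, blue), "z_map" (384x512 float32, m along the optical axis (not along the pixel's ray), 0 where there is no reading), "intrinsics" (3x3 intrinsics, pixels), "R" (3x3) and "t" (3): a world point X has camera coordinates R X + t. Camera axes: x right, y down, z forward; pixel columns grow to the right and rows downward; lengths in m; the calibration is good to about 2 mm. A picture is of the moment at which its call begins.
- ticket.finish_job(): hands the job in, once; it reports no verdict.
The state is a dict: "time": time; "joints": joint angles; "qd": joint speeds; "effort": joint torques, N m; "eef_pos": TCP position; "eef_rot": TCP orientation; "contact_force": force on the tool from outside, world axes, zero at the start; "moment": the same for the moment, N m; "opening": finger opening in m.
Only numpy, scipy, OpenCV 4.12 (cv2) and the standard library are available. Lean on these libraries where they do the work, as an engineer would, in place of code of your own. Each camera call takes 0.05 s, during which the arm holds its last target.

## Working session

There is one attempt and no reset: what is moved stays moved. The work goes in short steps, Python scripts to look and compute and a shell command to move; the robot and the scene stay as the last step left them, time stands still between calls to the robot, and variables do not carry over. Pictures are saved under pics/ and viewed, and the job is handed in when it is done.

```bash
ls; mkdir -p pics
python3 - <<'E'
from cell import readout, cams
import cv2,numpy as np,pickle
o=readout.get_obs();print(o)
for n in["scene","top","wrist"]:
    f=cams.grab_frame(n);pickle.dump(f,open(f"pics/{n}0.pkl","wb"))
    cv2.imwrite(f"pics/{n}0.png",cv2.resize(f["frame"][:,:,::-1],(800,600),interpolation=cv2.INTER_CUBIC))
    print(n,f["intrinsics"],f["R"],f["t"])
E
```

```text
pics
{'time': 0.0, 'joints': array([-4.91533291e+01,  2.05910018e+01,  6.32377642e-01, -2.14279607e-02,
       -7.01356037e+01, -1.65063933e+01]), 'qd': array([-0.0026201 ,  0.01616478, -0.07076595, -0.04980816,  0.00989649,
       -0.05398451]), 'effort': array([ 6.25443099e-04, -5.83322561e+01,  2.93420416e+01,  6.93695158e+00,
       -5.84176130e-03,  3.70281487e-05]), 'eef_pos': array([ 0.27799381, -0.61459732,  0.25535382]), 'eef_rot': array([[-8.09529699e-04, -9.11166202e-01, -4.12038223e-01],
       [ 1.47409831e-03, -4.12038998e-01,  9.11165019e-01],
       [-9.99998586e-01,  1.30230295e-04,  1.67670636e-03]]), 'contact_force': array([ 0.56568524,  0.48519858, -0.83746935]), 'moment': array([ 0.00459964, -0.08211201,  0.02576817]), 'opening': 0.08556560138170384}
scene [[499.44521087   0.         258.94906811]
 [  0.         499.44521087 193.69489037]
 [  0.           0.           1.        ]] [[ 0.71771031  0.69620516 -0.01379442]
 [ 0.54100136 -0.56996582 -0.61843067]
 [-0.43841697  0.43639127 -0.78571828]] [-0.38311624 -0.25431461  1.58067672]
top [[454.41646639   0.         254.51324955]
 [  0.         454.41646639 188.68541963]
 [  0.           0.           1.        ]] [[ 0.00894754 -0.99995409  0.00342827]
 [-0.99794179 -0.00914714 -0.06347052]
 [ 0.06349897 -0.00285331 -0.99797783]] [0.01825603 0.52705461 1.52985977]
wrist [[284.85598924   0.         254.88761273]
 [  0.         284.85598924 187.09495031]
 [  0.           0.           1.        ]] [[-4.12051014e-01  9.11160363e-01  8.69045696e-04]
 [ 8.72228569e-01  3.94168837e-01  2.89565626e-01]
 [ 2.63498170e-01  1.20073816e-01 -9.57157768e-01]] [ 0.67474961 -0.03756992  0.37870354]
```

View pics/scene0.png

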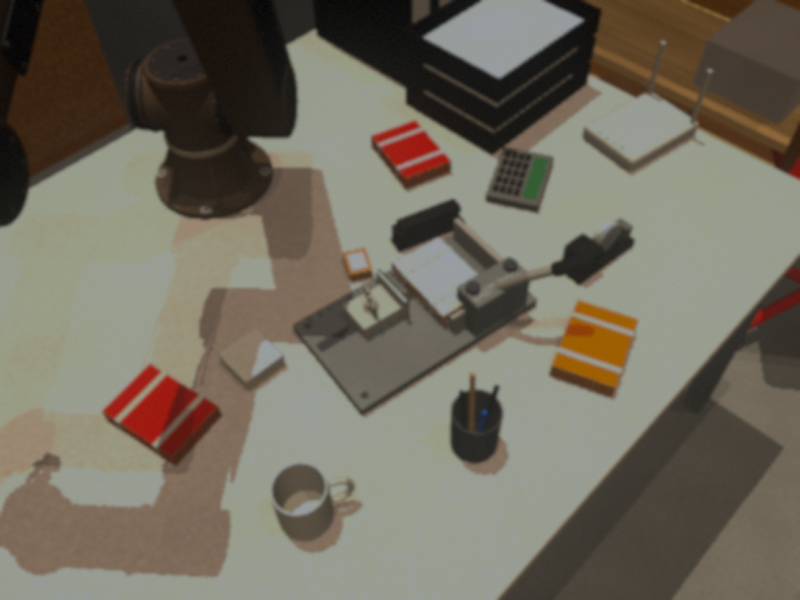

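View pics/top0.png

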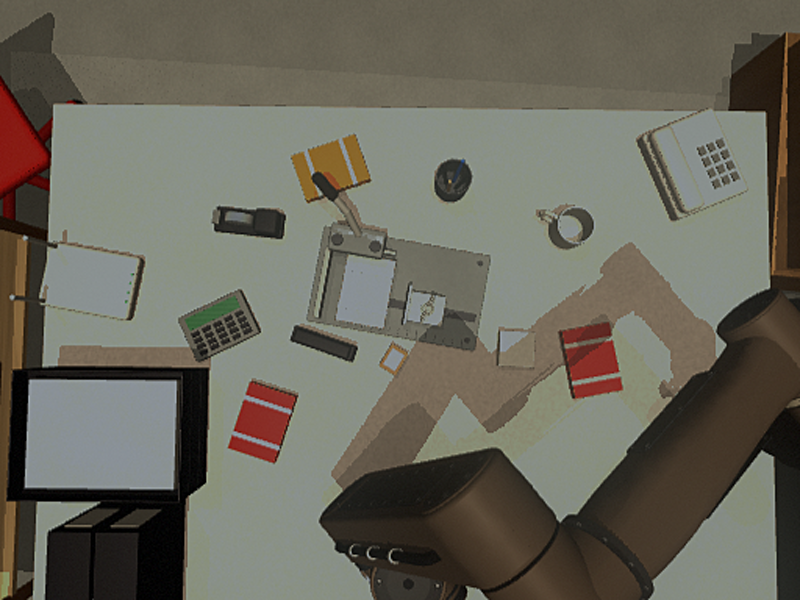

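View pics/wrist0.png

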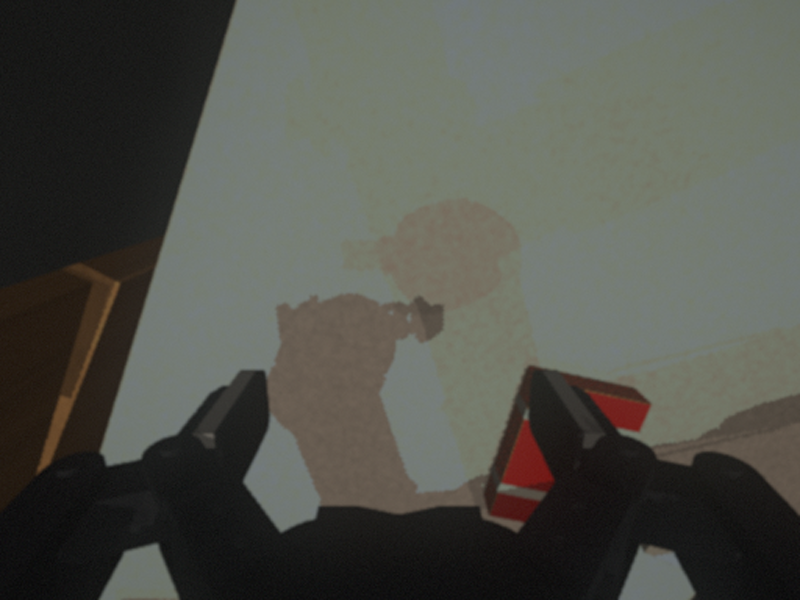

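The top view shows the punch with bed corners at about (325,228), (490,255) and (475,350), the screw at (428,308) and the note block at (515,347). I'll crop in closer.

```bash
cat > h.py <<'E'
import numpy as np,pickle,cv2
def load(n): return pickle.load(open(n,"rb"))
def pix(f,u,v,z):  # world point at pixel on plane z
    K,R,t=f["intrinsics"],f["R"],f["t"]
    d=R.T@np.linalg.solve(K,[u,v,1.]);c=-R.T@t
    return c+d*(z-c[2])/d[2]
def proj(f,X):
    p=f["intrinsics"]@(f["R"]@np.asarray(X)+f["t"]);return p[:2]/p[2]
def crop(f,u0,v0,u1,v1,s,name):
    im=cv2.resize(f["frame"][v0:v1,u0:u1,::-1],None,fx=s,fy=s,interpolation=cv2.INTER_CUBIC)
    im=cv2.convertScaleAbs(im,alpha=1.4,beta=10)
    for u in range((u0+9)//10*10,u1,10): cv2.putText(im,str(u),((u-u0)*s,8),0,.3,(0,255,255));cv2.line(im,((u-u0)*s,10),((u-u0)*s,14),(0,255,255))
    for v in range((v0+9)//10*10,v1,10): cv2.putText(im,str(v),(0,(v-v0)*s),0,.3,(0,255,255));cv2.line(im,(20,(v-v0)*s),(24,(v-v0)*s),(0,255,255))
    cv2.imwrite(name,im)
E
python3 - <<'E'
from h import *
f=load("pics/top0.pkl");crop(f,190,135,350,245,5,"pics/topc.png")
f=load("pics/scene0.pkl");crop(f,180,120,350,270,4,"pics/scenec.png")
E
```

```text
(no output)
```

View pics/topc.png

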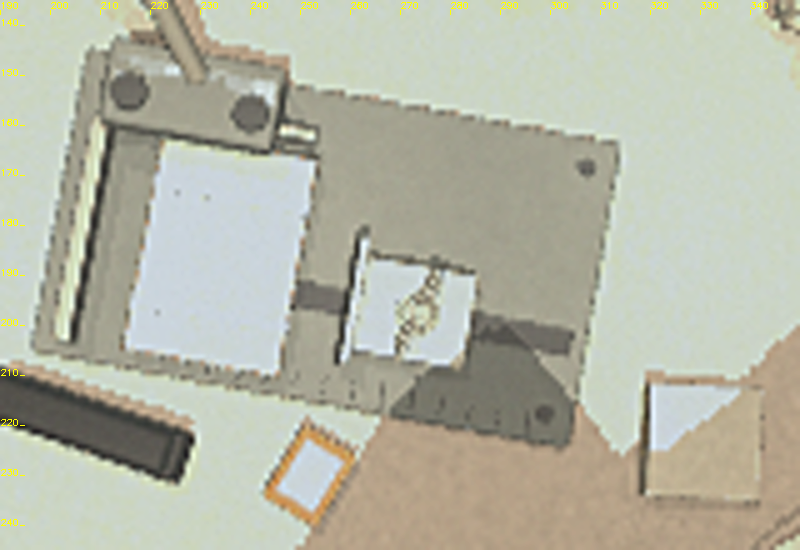

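View pics/scenec.png

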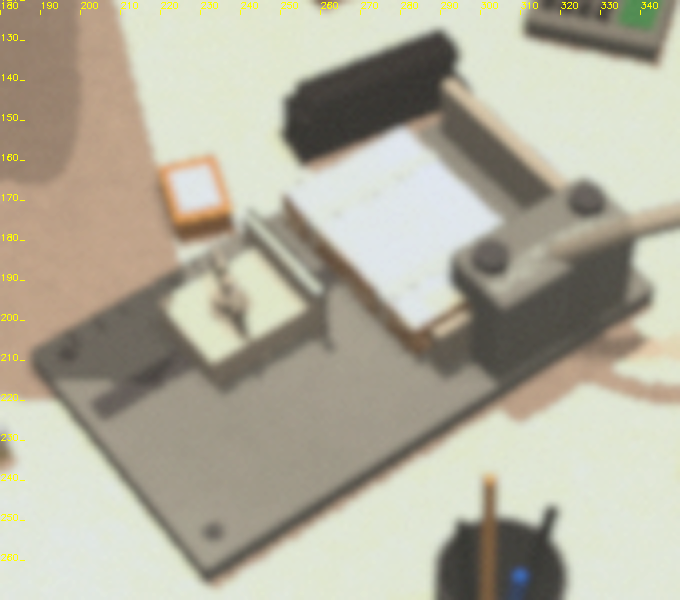

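Run:
```python
from h import *
f=load("pics/top0.pkl")
c=lambda a,b,z:pix(f,190+a/5-.4,135+b/5-.4,z)
W=[c(617,142,.02),c(571,447,.02),c(33,350,.02)]
P=np.array([[.12,-.19],[-.09,-.19],[-.09,.18]])
W2=np.array(W)[:,:2]
Pm,Wm=P.mean(0),W2.mean(0)
H=(P-Pm).T@(W2-Wm);U,S,Vt=np.linalg.svd(H);R=Vt.T@np.diag([1,np.linalg.det(Vt.T@U.T)])@U.T
t=Wm-R@Pm
yaw=np.degrees(np.arctan2(R[1,0],R[0,0]));print("punch",t,yaw,"res",(P@R.T+t-W2)*1000)
top=lambda n,a,b,z:print(n,c(a,b,z),(R.T@(c(a,b,z)[:2]-t)*1000).round(1))
top("screwtips far",436,272,.0805);top("near",403,348,.0805)
top("foot rear far",477,270,.0495);top("rear near",464,368,.0495);top("foot front far",370,255,.0495)
top("plate far",366,235,.074);top("plate near",343,362,.074)
for p in [(163,142),(318,158),(280,374),(124,347)]: top("block",*p,.05)
top("notes",645,378,.03);top("notes2",645,497,.03)
top("box",305,420,.022);top("box",355,462,.022)
top("stapler",185,482,.056);top("stapler",192,428,.056)
```

```text
punch [0.52916398 0.02910837] -9.396925781141627 res [[ 0.28626758 -2.32896454]
 [ 0.78938818  1.0038383 ]
 [-1.07565576  1.32512625]]
screwtips far [ 0.52244698 -0.04952113  0.0805    ] [  6.2 -78.7]
near [ 0.47266036 -0.02831747  0.0805    ] [-46.4 -65.9]
foot rear far [ 0.52599764 -0.07845121  0.0495    ] [  14.4 -106.6]
rear near [ 0.46066028 -0.07011635  0.0495    ] [ -51.4 -109.1]
foot front far [ 0.53536242 -0.00706865  0.0495    ] [ 12.  -34.7]
plate far [ 0.54676186 -0.00378343  0.074     ] [ 22.7 -29.6]
plate near [0.46334756 0.01060474 0.074     ] [-61.9 -29. ]
block [0.60975049 0.13185479 0.05      ] [ 62.7 114.5]
block [0.59997067 0.02818391 0.05      ] [70.  10.6]
block [0.45556623 0.05209954 0.05      ] [-76.4  10.7]
block [0.47255413 0.15591471 0.05      ] [-76.6 115.9]
notes [ 0.45544587 -0.19326639  0.03      ] [ -36.4 -231.4]
notes2 [ 0.37568505 -0.19326577  0.03      ] [-115.1 -244.4]
box [0.42517282 0.03535441 0.022     ] [-103.6  -10.8]
box [0.3971967  0.00134981 0.022     ] [-125.7  -48.9]
stapler [0.38375519 0.11390491 0.056     ] [-157.3   59.9]
stapler [0.41931202 0.1097401  0.056     ] [-121.5   61.6]
```

```bash
cat >> h.py <<'E'
T=np.array([0.52916,0.02911]);YAW=-9.4
def setp(): 
    a=np.radians(YAW);return np.array([[np.cos(a),-np.sin(a)],[np.sin(a),np.cos(a)]])
def go(px,py,ztip):
    from cell import readout
    from scipy.spatial.transform import Rotation as Ro
    o=readout.get_obs();Q=setp()
    X=np.append(T+Q@np.array([px,py])/1000,ztip+.025)
    zt=np.append(-Q[:,0],0);xt=np.array([0,0,-1.]);yt=np.cross(zt,xt)
    Rt=np.c_[xt,yt,zt];R=o["eef_rot"]
    print("target",X,"shift tool",(R.T@(X-o["eef_pos"])).round(4),"rot",Ro.from_matrix(R.T@Rt).as_rotvec(degrees=True).round(2))
def where():
    from cell import readout
    o=readout.get_obs();p=setp().T@(o["eef_pos"][:2]-T)*1000
    print("t",round(o["time"],2),"punch xy",p.round(1),"tipz",round(o["eef_pos"][2]*1000-25,1),"F punch",(setp().T@o["contact_force"][:2]).round(1),o["contact_force"][2].round(1),"open",round(o["opening"],4))
E
python3 -c "
from h import *
go(-20,-150,.15);where()"
```

```text
target [ 0.48492966 -0.1156093   0.175     ] shift tool [ 0.081  -0.3942  0.3694] rot [-5.626e+01  7.000e-02  3.000e-02]
t 0.15 punch xy [-142.6 -676.2] tipz 230.6 F punch [-0.   0.7] 0.1 open 0.0854
```

```bash
python3 -m pendant '[[[255,0,-0.033,0.031,-5,0,0],[255,0,-0.066,0.062,-12,0,0],[255,0.01,-0.1,0.093,-19,0,0],[255,0.02,-0.13,0.124,-26,0,0],[255,0.03,-0.165,0.155,-33,0,0],[255,0.04,-0.2,0.186,-40,0,0],[255,0.05,-0.23,0.217,-47,0,0],[255,0.06,-0.26,0.248,-53,0,0]]]'; python3 -c "
from h import *
go(-20,-150,.15);where()"
```

```text
time: 0.95
eef_pos: [0.413, -0.2798, 0.1955]
eef_rot: [[-0.0, -0.214, -0.977], [0.001, -0.977, 0.214], [-1.0, -0.001, 0.001]]
contact_force: [0.6, -0.4, 0.2]
opening: -0.0004
target [ 0.48492966 -0.1156093   0.175     ] shift tool [ 0.0206 -0.1758 -0.0351] rot [-2.98  0.04  0.06]
t 0.95 punch xy [ -64.2 -323.7] tipz 170.5 F punch [ 0.6 -0.3] 0.2 open -0.0004
```

```bash
python3 -m pendant '[[[255,0.005,-0.045,-0.009,-1,0,0],[255,0.01,-0.09,-0.018,-2,0,0],[255,0.02,-0.135,-0.027,-3,0,0],[255,0.021,-0.176,-0.035,-3,0,0],[255,0.021,-0.176,-0.035,-3,0,0]]]'
python3 - <<'E'
from h import *
from cell import cams
where()
for n in["top","wrist","scene"]:
    f=cams.grab_frame(n);pickle.dump(f,open(f"pics/{n}1.pkl","wb"))
    if n=="top":crop(f,190,135,350,245,5,"pics/top1.png")
    if n=="wrist":cv2.imwrite("pics/wrist1.png",cv2.resize(f["frame"][:,:,::-1],(800,600)))
    if n=="scene":crop(f,150,60,350,210,4,"pics/scene1.png")
go(-20,-140,.029)
E
```

```text
time: 1.45
eef_pos: [0.4866, -0.1118, 0.1744]
eef_rot: [[-0.0, -0.159, -0.987], [0.001, -0.987, 0.159], [-1.0, -0.001, 0.0]]
contact_force: [0.7, 0.0, 0.2]
opening: -0.0001
t 1.45 punch xy [ -19. -146.] tipz 149.4 F punch [0.7 0.2] 0.2 open -0.0001
target [ 0.48656292 -0.10574358  0.054     ] shift tool [ 0.1205 -0.0095 -0.0005] rot [0.08 0.07 0.05]
```

View pics/wrist1.png

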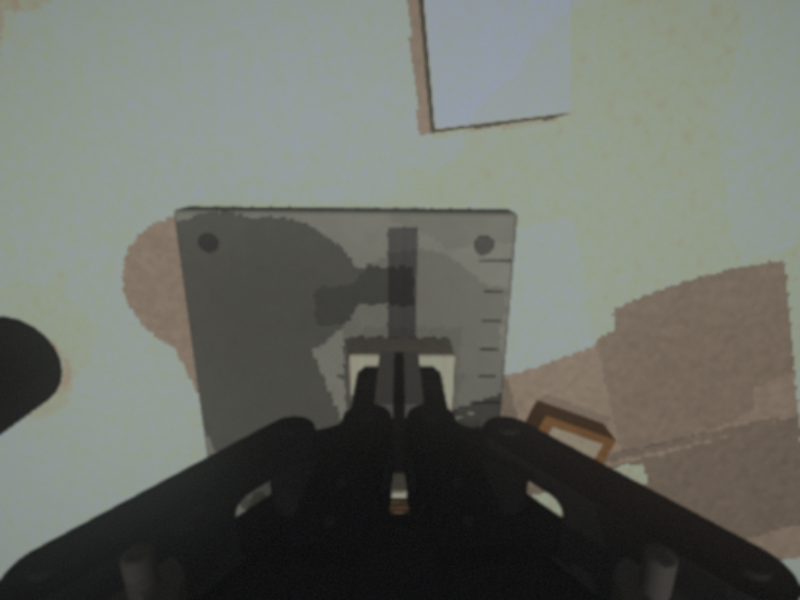

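View pics/scene1.png

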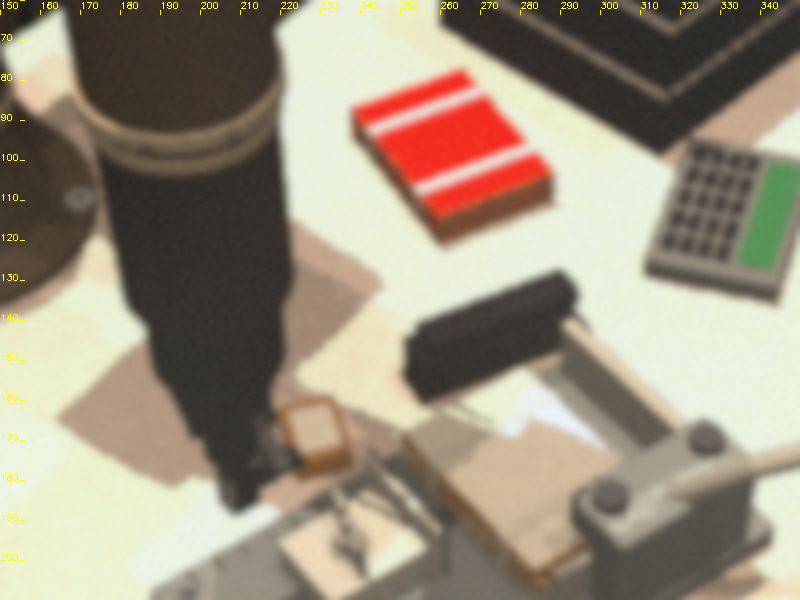

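View pics/top1.png

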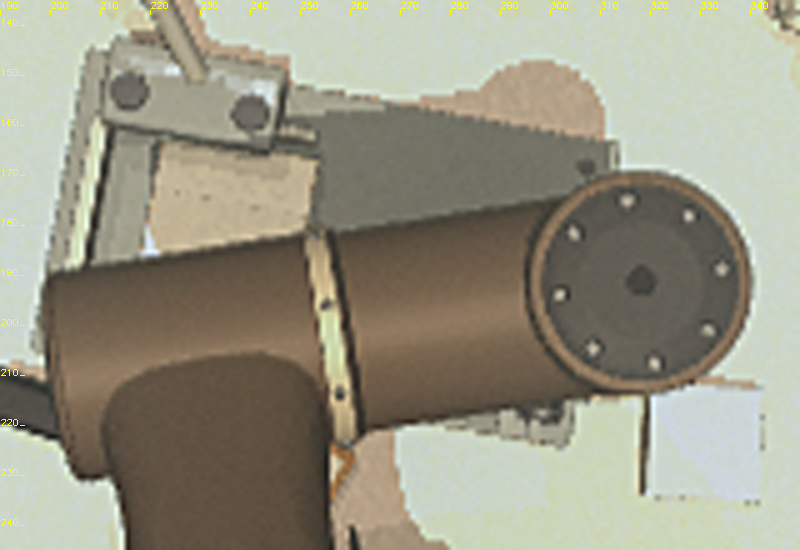

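The wrist view (800x600) shows the shut fingers at (400,390) over the bed. The stop's rear edge is at about (350–450,350), roughly centred on the fingers. The scene view shows the wings at (346,530), well clear of them. I'll go down behind the stop.

```bash
python3 -m pendant '[[[255,0.04,0.006,0,0,0,0],[255,0.08,0.006,0,0,0,0],[255,0.12,0.006,0,0,0,0],[255,0.12,0.006,0,0,0,0]]]' 60
python3 - <<'E'
from h import *
from cell import cams
where()
f=cams.grab_frame("scene");pickle.dump(f,open("pics/scene2.pkl","wb"));crop(f,150,110,350,260,4,"pics/scene2.png")
f=cams.grab_frame("wrist");cv2.imwrite("pics/wrist2.png",cv2.resize(f["frame"][:,:,::-1],(800,600)))
E
```

```text
time: 2.0
eef_pos: [0.4794, -0.1224, 0.0504]
eef_rot: [[-0.01, -0.165, -0.986], [0.001, -0.986, 0.165], [-1.0, 0.001, 0.01]]
contact_force: [-1.5, -0.1, -0.2]
opening: -0.0
t 2.0 punch xy [ -24.3 -157.6] tipz 25.4 F punch [-1.5 -0.4] -0.2 open -0.0
```

View pics/scene2.png

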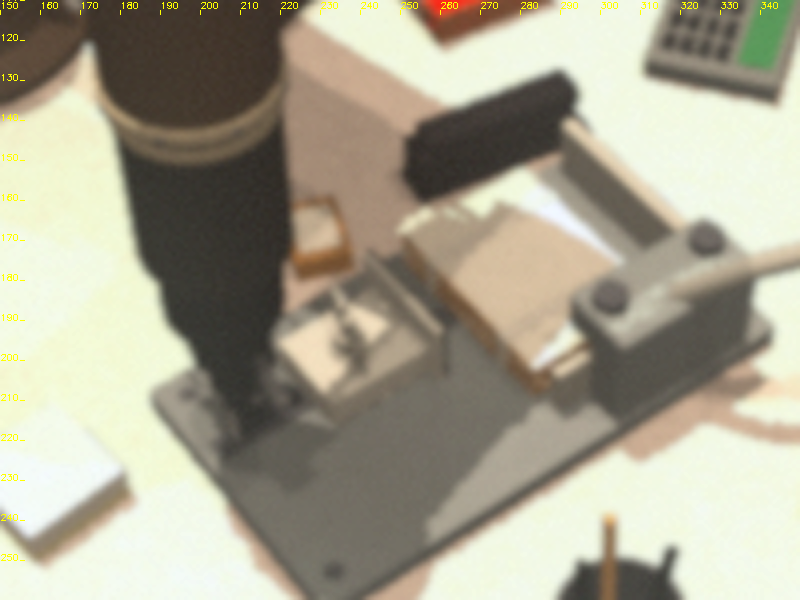

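View pics/wrist2.png

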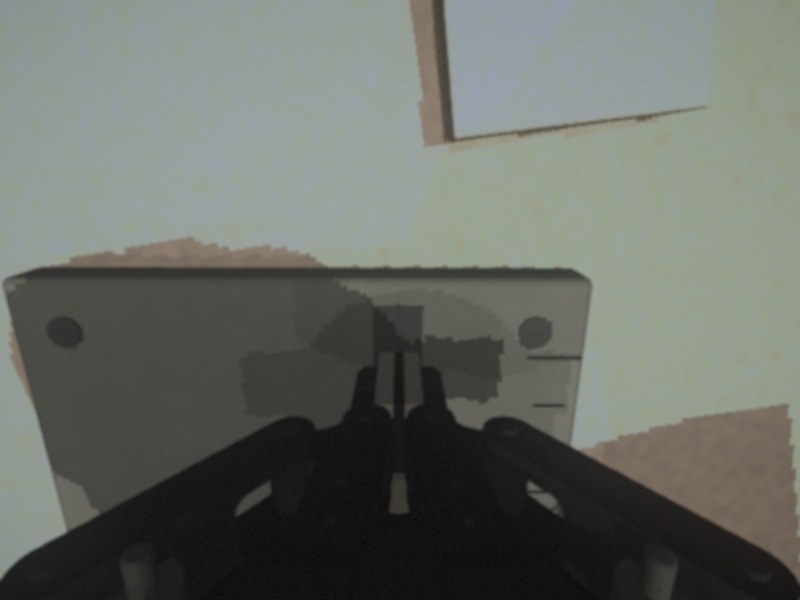

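The fingers are behind the stop on the bed. I typed the wrong sign for y, which put them 10 mm further back than planned; that does no harm. Next I'll advance to near contact.

```bash
python3 -c "
from h import *
where();go(-20,-124,.030)"
```

```text
t 2.1 punch xy [ -20.6 -156.5] tipz 29.8 F punch [ 0.8 -0.5] 1.2 open -0.0002
target [ 0.48917614 -0.08995843  0.055     ] shift tool [-0.0002 -0.0325 -0.0006] rot [0.02 0.16 0.  ]
```

```bash
python3 -m pendant '[[[255,0,-0.015,0,0,0,0],[255,0,-0.03,0,0,0,0],[255,0,-0.036,0,0,0,0],[255,0,-0.042,0,0,0,0],[255,0,-0.048,0,0,0,0],[255,0,-0.054,0,0,0,0]]]'; python3 -c "
from h import *
where()"
```

```text
time: 2.7
eef_pos: [0.4937, -0.0695, 0.0575]
eef_rot: [[0.001, -0.162, -0.987], [-0.0, -0.987, 0.162], [-1.0, 0.0, -0.001]]
contact_force: [0.2, -8.6, 6.6]
opening: 0.0
t 2.7 punch xy [ -18.8 -103.1] tipz 32.5 F punch [ 1.6 -8.4] 6.6 open 0.0
```

```bash
python3 -m pendant '[[[255,0,-0.006,0,0,0,0],[255,0,-0.012,0,0,0,0],[255,0,-0.018,0,0,0,0],[255,0,-0.024,0,0,0,0],[255,0,-0.03,0,0,0,0],[255,0,-0.034,0,0,0,0]]]'
python3 - <<'E'
from h import *
from cell import cams
where()
f=cams.grab_frame("scene");pickle.dump(f,open("pics/scene3.pkl","wb"));crop(f,150,110,350,260,4,"pics/scene3.png")
where()
E
```

```text
time: 3.3
eef_pos: [0.4988, -0.0376, 0.0589]
eef_rot: [[0.001, -0.162, -0.987], [-0.002, -0.987, 0.162], [-1.0, 0.002, -0.001]]
contact_force: [-1.2, -11.5, 0.0]
opening: 0.0003
t 3.3 punch xy [-19.1 -70.8] tipz 33.9 F punch [  0.7 -11.5] 0.0 open 0.0003
t 3.35 punch xy [-19.  -70.3] tipz 33.9 F punch [ 0.  -7.6] 1.0 open -0.0001
```

View pics/scene3.png

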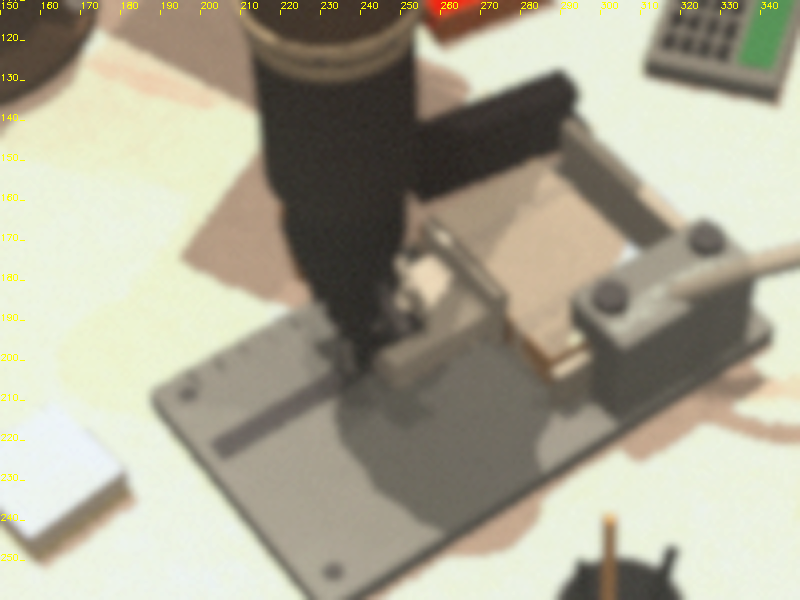

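The stop's plate now meets the block at (505,310), and the force is 8–11 N as expected. Now the last 20 mm, slower.

```bash
python3 -m pendant '[[[255,0.001,-0.004,0,0,0,0],[255,0.002,-0.008,0,0,0,0],[255,0.002,-0.011,0,0,0,0],[255,0.002,-0.013,0,0,0,0],[255,0.002,-0.015,0,0,0,0]]]'; python3 -c "
from h import *
where()"
```

```text
time: 3.85
eef_pos: [0.501, -0.0242, 0.0586]
eef_rot: [[0.001, -0.162, -0.987], [-0.003, -0.987, 0.162], [-1.0, 0.003, -0.001]]
contact_force: [-0.3, -11.1, 3.1]
opening: 0.0001
t 3.85 punch xy [-19.  -57.2] tipz 33.6 F punch [  1.5 -11. ] 3.1 open 0.0001
```

```bash
python3 -m pendant '[[[255,0.001,-0.002,0,0,0,0],[255,0.001,-0.0035,0,0,0,0],[255,0.001,-0.005,0,0,0,0]]]'; python3 -m pendant '[[[255,0.001,-0.001,0,0,0,0],[255,0.001,-0.002,0,0,0,0]]]'; python3 -c "
from h import *
where()"
```

```text
time: 4.15
eef_pos: [0.5014, -0.0212, 0.0588]
eef_rot: [[0.0, -0.163, -0.987], [-0.005, -0.987, 0.163], [-1.0, 0.005, -0.001]]
contact_force: [0.9, -11.6, -1.8]
opening: -0.0
time: 4.35
eef_pos: [0.5015, -0.0207, 0.0591]
eef_rot: [[0.0, -0.163, -0.987], [-0.006, -0.987, 0.163], [-1.0, 0.006, -0.001]]
contact_force: [1.5, -12.3, -0.7]
opening: -0.0002
t 4.35 punch xy [-19.1 -53.7] tipz 34.1 F punch [  3.5 -11.9] -0.7 open -0.0002
```

```bash
python3 -m pendant '[[[255,0.001,-0.002,0,0,0,0],[255,0.001,-0.004,0,0,0,0],[255,0.001,-0.005,0,0,0,0],[255,0.001,-0.006,0,0,0,0]]]'; python3 -c "
from h import *
where()"
```

```text
time: 4.75
eef_pos: [0.502, -0.0172, 0.0591]
eef_rot: [[-0.001, -0.163, -0.987], [-0.009, -0.987, 0.163], [-1.0, 0.009, -0.001]]
contact_force: [4.1, -23.5, -1.3]
opening: 0.0003
t 4.75 punch xy [-19.2 -50.1] tipz 34.1 F punch [  7.9 -22.5] -1.3 open 0.0003
```

The force jumped to 22 N at y = −50.1, exactly the predicted home position. One firm nudge, then I'll back off and check.

```bash
python3 -m pendant '[[[255,0.001,-0.003,0,0,0,0],[255,0.001,-0.004,0,0,0,0],[255,0.001,-0.004,0,0,0,0]]]'; python3 -m pendant '[[[255,0,0.01,0,0,0,0],[255,-0.01,0.04,0,0,0,0],[255,-0.05,0.05,0,0,0,0],[255,-0.1,0.06,0,0,0,0],[255,-0.12,0.07,0,0,0,0],[255,-0.12,0.07,0,0,0,0]]]'
python3 - <<'E'
from h import *
from cell import cams
where()
f=cams.grab_frame("scene");pickle.dump(f,open("pics/scene4.pkl","wb"));crop(f,150,110,350,260,4,"pics/scene4.png")
f=cams.grab_frame("top");pickle.dump(f,open("pics/top4.pkl","wb"));crop(f,190,135,350,245,5,"pics/top4.png")
E
```

```text
time: 5.05
eef_pos: [0.502, -0.0171, 0.0592]
eef_rot: [[-0.003, -0.163, -0.987], [-0.013, -0.987, 0.163], [-1.0, 0.014, 0.0]]
contact_force: [4.5, -27.4, -2.0]
opening: 0.0002
time: 5.65
eef_pos: [0.4932, -0.0852, 0.1852]
eef_rot: [[0.006, -0.163, -0.987], [-0.012, -0.987, 0.163], [-1.0, 0.011, -0.008]]
contact_force: [0.9, 0.0, 0.4]
opening: -0.0001
t 5.65 punch xy [ -16.9 -118.6] tipz 160.2 F punch [0.9 0.2] 0.4 open -0.0001
```

View pics/scene4.png

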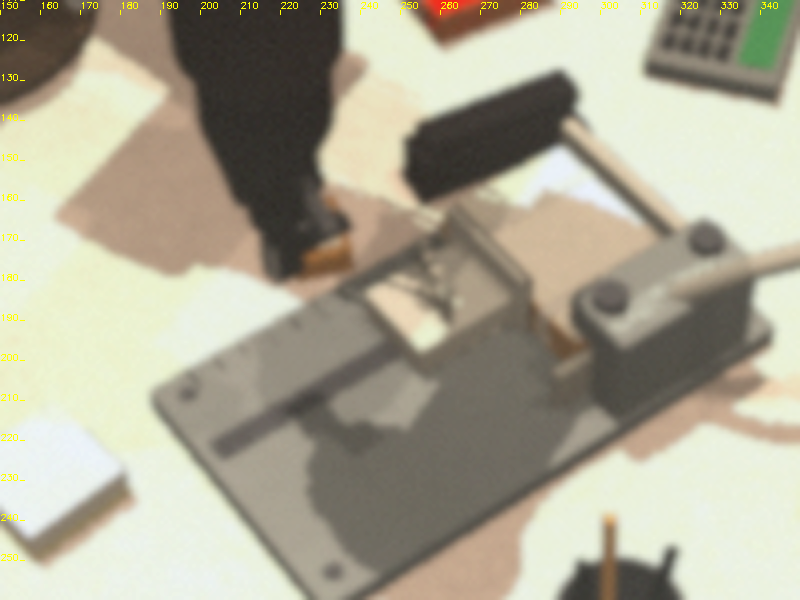

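View pics/top4.png

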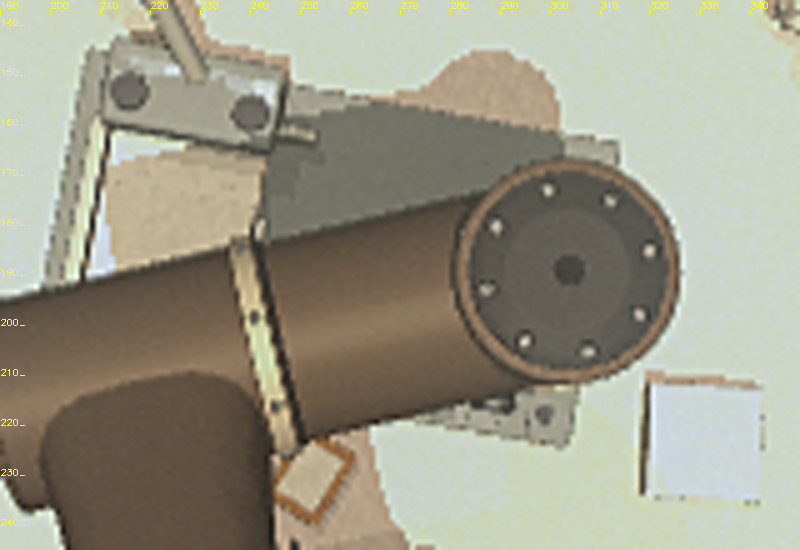

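The block's left edge now lies along the end fence at (105,190), and the plate's end at (258,228) sits right against the block. I'll check the screw in the scene view against the predicted position.

Run:
```python
from h import *
f=load("pics/scene4.pkl")
Q=setp()
def W(x,y,z): return np.append(T+Q@np.array([x,y])/1000,z/1000)
u0,v0,u1,v1,s=235,155,295,205,12
im=cv2.convertScaleAbs(cv2.resize(f["frame"][v0:v1,u0:u1,::-1],None,fx=s,fy=s,interpolation=cv2.INTER_CUBIC),alpha=1.4,beta=10)
def dot(x,y,z,c):
    p=proj(f,W(x,y,z));cv2.circle(im,(int((p[0]-u0+.5)*s),int((p[1]-v0+.5)*s)),3,c,-1)
for th,c in((.3,(0,0,255)),(.0,(0,255,0))):
  for r in(-30,-6,6,30):dot(-19.5+r*np.cos(th),-3-r*np.sin(th),80.5,c)
for x in(-51.5,12.5):
  for y in(-39,37):dot(x,y,49.5,(255,0,0))
for x in(-61.5,22.5):dot(x,45,74,(255,0,255))
cv2.imwrite("pics/s4z.png",im)
```

```text
(no output)
```

View pics/s4z.png

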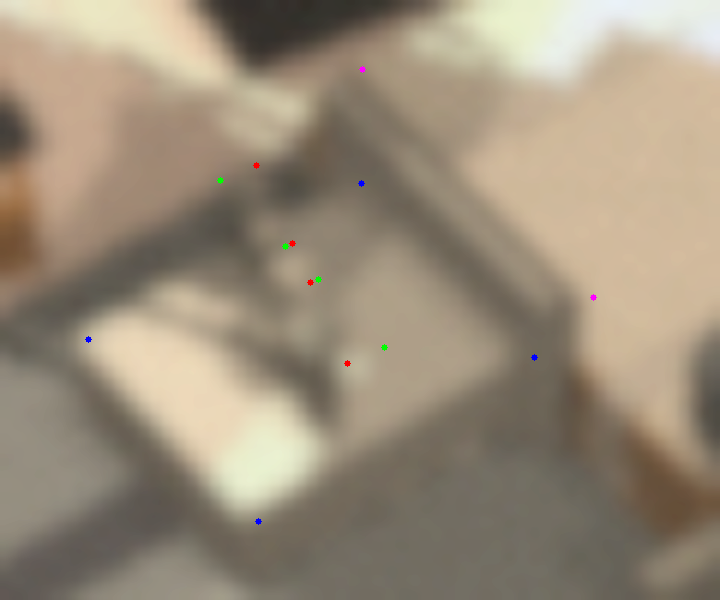

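```bash
cat >> h.py <<'E'
SX,SY=-19.5,-3.
def fc(th,r=27,gap=0):
    d=np.array([np.cos(th),-np.sin(th)]);m=np.array([-np.sin(th),-np.cos(th)])
    h=14.5*abs(m[0])+11*abs(m[1])
    return np.array([SX,SY])+r*d-m*(3.5+h+gap)
E
python3 - <<'E'
from h import *
go(SX+28,SY+18,.120);go(SX+28,SY+18,.065)
for g in range(0,205,12):print(g,fc(np.radians(g)).round(1)-[SX,SY])
E
```

```text
target [0.53999575 0.04252031 0.145     ] shift tool [ 0.0349 -0.1338 -0.0272] rot [-0.02 -0.14 -0.69]
target [0.53999575 0.04252031 0.09      ] shift tool [ 0.0899 -0.1345 -0.0271] rot [-0.02 -0.14 -0.69]
0 [27.  14.5]
12 [30.  11.3]
24 [32.6  6.8]
36 [34.1  1.1]
48 [34.1 -5.6]
60 [ 32.2 -12.6]
72 [ 28.  -19.3]
84 [ 21.8 -24.9]
96 [ 16.1 -28.8]
108 [ 11.3 -32.1]
120 [  5.2 -34.2]
132 [ -2.  -34.5]
144 [ -9.5 -32.8]
156 [-16.8 -28.7]
168 [-22.8 -22.5]
180 [-27.  -14.5]
192 [-30.  -11.3]
204 [-32.6  -6.8]
```

Tip z at 120 mm clears the wings (80.5) and the plate (74), so I'll move over there first and then descend.

```bash
python3 -m pendant '[[[255,0.005,-0.04,-0.008,0,0,0],[255,0.01,-0.08,-0.016,0,0,-0.7],[255,0.03,-0.12,-0.025,0,0,-0.7],[255,0.035,-0.134,-0.027,0,0,-0.7],[255,0.035,-0.134,-0.027,0,0,-0.7]]]';  python3 - <<'E'
from h import *
from cell import cams
where();go(SX+28,SY+18,.065)
f=cams.grab_frame("scene");crop(f,150,110,350,260,4,"pics/scene5.png")
f=cams.grab_frame("wrist");pickle.dump(f,open("pics/wrist5.pkl","wb"));cv2.imwrite("pics/wrist5.png",cv2.convertScaleAbs(cv2.resize(f["frame"][:,:,::-1],(800,600)),alpha=1.5))
E
```

```text
time: 6.25
eef_pos: [0.5392, 0.0443, 0.1427]
eef_rot: [[-0.001, -0.161, -0.987], [-0.002, -0.987, 0.161], [-1.0, 0.002, 0.001]]
contact_force: [-0.4, -0.3, -0.5]
opening: 0.0001
t 6.25 punch xy [ 7.4 16.6] tipz 117.7 F punch [-0.3 -0.3] -0.5 open 0.0001
target [0.53999575 0.04252031 0.09      ] shift tool [ 0.0527  0.0015 -0.0012] rot [ 0.12  0.06 -0.1 ]
```

View pics/scene5.png

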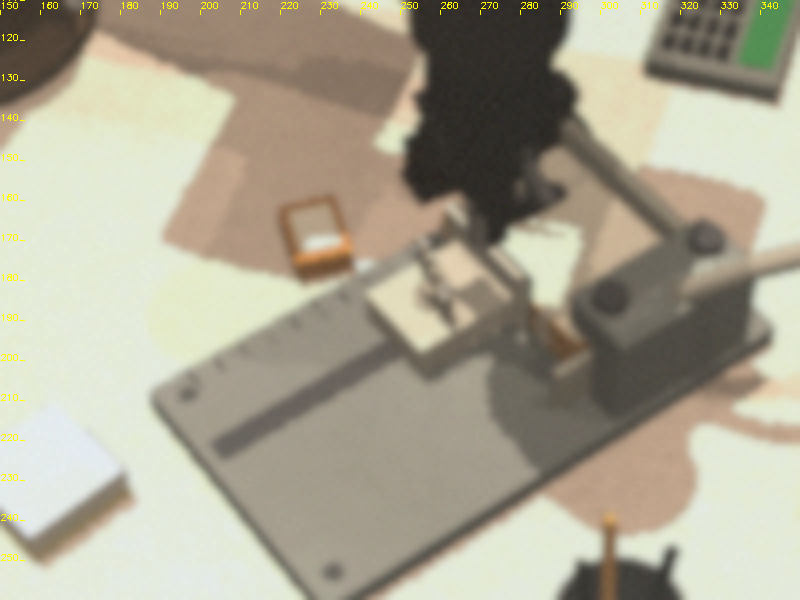

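View pics/wrist5.png

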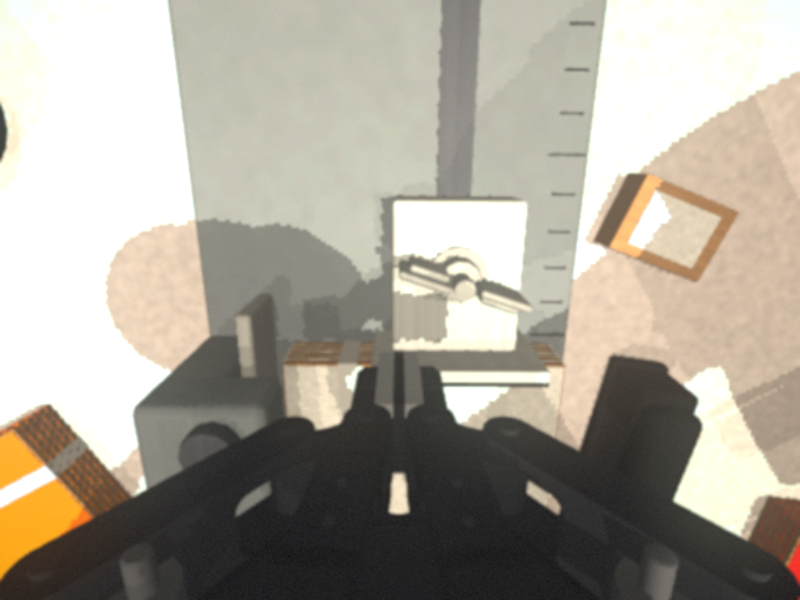

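The wrist view is very clear: wings from (403,265) to (528,304), screw axis at (464,278), and the plate's top edge along (390–548,375). I'll compute their positions.

Run:
```python
from h import *
f=load("pics/wrist5.pkl");Q=setp()
def p(n,a,b,z):print(n,(Q.T@(pix(f,a*.64-.2,b*.64-.2,z)[:2]-T)*1000).round(1))
p("tip far",402,262,.0805);p("tip near",530,303,.0805);p("foot rear far",392,200,.0495);p("foot rear near",527,202,.0495)
p("plate",548,372,.074);p("plate front",549,384,.074)
crop(f,220,110,380,250,5,"pics/w5c.png")
```

```text
tip far [  6.3 -17.3]
tip near [-48.3   0.5]
foot rear far [ 10.8 -39.9]
foot rear near [-52.3 -39.1]
plate [-61.6  36.2]
plate front [-62.7  42.4]
```

View pics/w5c.png

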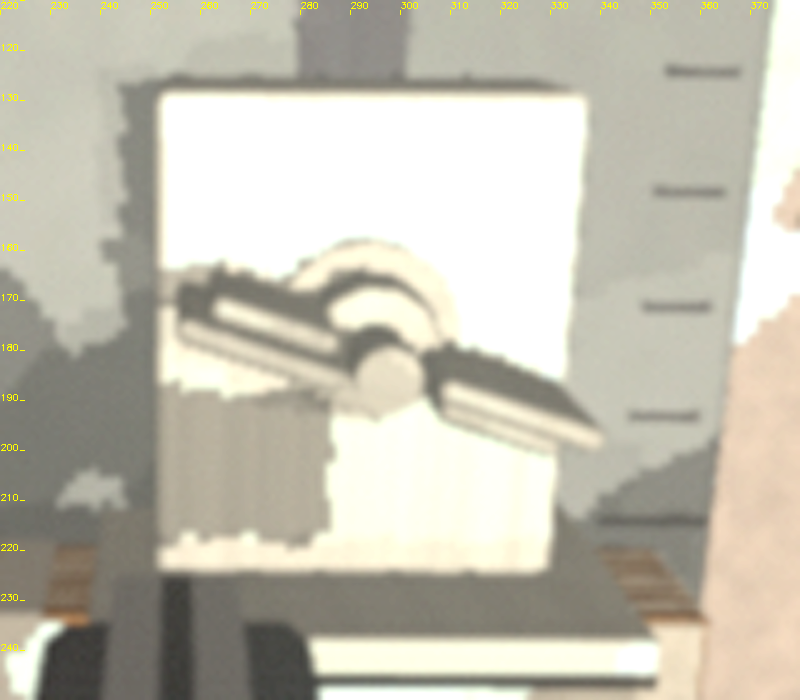

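The screw centre is near (−20.5, −3.5) with the wing at about 0.31 rad, which agrees with the prediction. Descending between the far wing and the plate.

```bash
python3 -m pendant '[[[255,0.02,0.001,-0.001,0,0,0],[255,0.04,0.001,-0.001,0,0,0],[255,0.053,0.001,-0.001,0,0,0],[255,0.053,0.001,-0.001,0,0,0]]]';  python3 - <<'E'
from h import *
import h
where()
from cell import cams,readout
f=cams.grab_frame("wrist");cv2.imwrite("pics/wrist6.png",cv2.convertScaleAbs(cv2.resize(f["frame"][:,:,::-1],(800,600)),alpha=1.5))
h.SX,h.SY=-20.5,-3.5
o=readout.get_obs();Q=setp();c=Q.T@(o["eef_pos"][:2]-T)*1000
print("tipz",o["eef_pos"][2]-.025)
for g in range(12,205,12):
    e=fc(np.radians(g))-c;print(g,"tool y,z mm",(-e[1]).round(1),(-e[0]).round(1))
E
```

```text
time: 6.75
eef_pos: [0.5384, 0.04, 0.0898]
eef_rot: [[-0.003, -0.164, -0.986], [-0.002, -0.986, 0.164], [-1.0, 0.002, 0.002]]
contact_force: [-0.5, -0.2, 0.2]
opening: -0.0001
t 6.75 punch xy [ 7.4 12.3] tipz 64.8 F punch [-0.5 -0.3] 0.2 open -0.0001
tipz 0.06589023523502813
12 tool y,z mm 4.9 -1.4
24 tool y,z mm 9.4 -4.0
36 tool y,z mm 15.2 -5.5
48 tool y,z mm 21.8 -5.5
60 tool y,z mm 28.8 -3.6
72 tool y,z mm 35.5 0.6
84 tool y,z mm 41.1 6.8
96 tool y,z mm 45.1 12.5
108 tool y,z mm 48.3 17.3
120 tool y,z mm 50.4 23.4
132 tool y,z mm 50.8 30.6
144 tool y,z mm 49.0 38.1
156 tool y,z mm 45.0 45.4
168 tool y,z mm 38.7 51.4
180 tool y,z mm 30.7 55.6
192 tool y,z mm 27.5 58.6
204 tool y,z mm 23.0 61.2
```

View pics/wrist6.png

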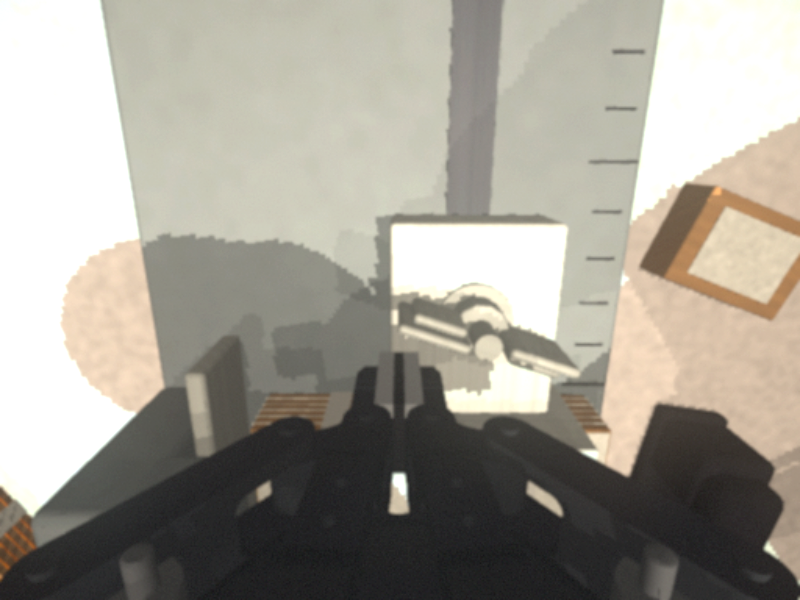

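The fingertips at (398,355) stand behind the far wing, whose tip is at (400,310). I'll recompute the arc a little further in, at r = 23, so the finger cannot slip off the wing end.

```bash
cat >> h.py <<'E'
SX,SY=-20.5,-3.5
def table(a,b,st=12,r=23,gap=0):
    from cell import readout
    o=readout.get_obs();c=setp().T@(o["eef_pos"][:2]-T)*1000
    for g in range(a,b,st):
        e=fc(np.radians(g),r,gap)-c;print(g,"tool y,z mm",(-e[1]).round(1),(-e[0]).round(1))
E
python3 -c "
from h import *
where();table(0,215)"
```

```text
t 6.8 punch xy [ 8.1 12.7] tipz 65.9 F punch [ 0.5 -0.5] 1.6 open 0.0001
0 tool y,z mm 1.7 5.6
12 tool y,z mm 4.1 2.5
24 tool y,z mm 7.8 -0.3
36 tool y,z mm 12.8 -2.3
48 tool y,z mm 18.8 -2.9
60 tool y,z mm 25.4 -1.6
72 tool y,z mm 31.7 1.8
84 tool y,z mm 37.1 7.2
96 tool y,z mm 41.1 12.0
108 tool y,z mm 44.5 16.0
120 tool y,z mm 46.9 21.4
132 tool y,z mm 47.8 27.9
144 tool y,z mm 46.7 34.9
156 tool y,z mm 43.3 41.7
168 tool y,z mm 37.9 47.5
180 tool y,z mm 30.7 51.6
192 tool y,z mm 28.3 54.7
204 tool y,z mm 24.6 57.5
```

```bash
python3 -m pendant '[[[255,0.001,0.004,0.0025,0,0,0],[255,0.001,0.008,0,0,0,0],[255,0.001,0.013,-0.002,0,0,0],[255,0.001,0.019,-0.003,0,0,0],[255,0.001,0.0255,-0.0015,0,0,0]]]';  python3 - <<'E'
from h import *
where()
from cell import cams
f=cams.grab_frame("wrist");cv2.imwrite("pics/wrist7.png",cv2.convertScaleAbs(cv2.resize(f["frame"][:,:,::-1],(800,600)),alpha=1.5))
table(60,215)
E
```

```text
time: 7.3
eef_pos: [0.5371, 0.0146, 0.0903]
eef_rot: [[0.0, -0.164, -0.986], [-0.001, -0.986, 0.164], [-1.0, 0.001, -0.0]]
contact_force: [0.9, 1.4, -0.5]
opening: -0.0001
t 7.3 punch xy [ 10.2 -13. ] tipz 65.3 F punch [0.7 1.5] -0.5 open -0.0001
60 tool y,z mm -1.2 -0.2
72 tool y,z mm 5.1 3.2
84 tool y,z mm 10.5 8.6
96 tool y,z mm 14.5 13.5
108 tool y,z mm 17.9 17.4
120 tool y,z mm 20.3 22.8
132 tool y,z mm 21.2 29.3
144 tool y,z mm 20.1 36.3
156 tool y,z mm 16.7 43.1
168 tool y,z mm 11.3 48.9
180 tool y,z mm 4.1 53.0
192 tool y,z mm 1.7 56.1
204 tool y,z mm -2.0 58.9
```

View pics/wrist7.png

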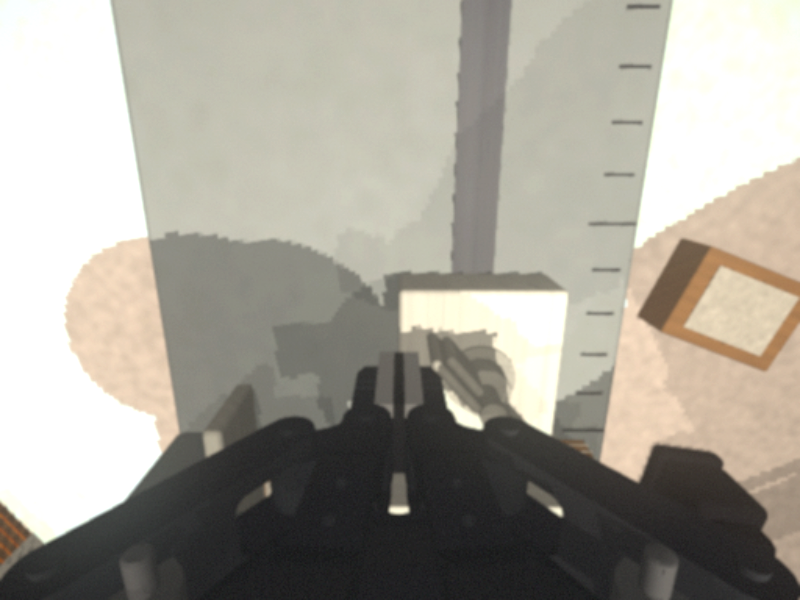

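The wing now points to (437,340), about 55° round, and the finger is on it as planned. Continuing along the arc.

```bash
python3 -m pendant '[[[255,0,0.005,0.003,0,0,0],[255,0,0.0105,0.0085,0,0,0],[255,0,0.0145,0.0135,0,0,0],[255,0,0.018,0.0175,0,0,0],[255,0,0.0205,0.023,0,0,0],[255,0,0.021,0.0295,0,0,0]]]';  python3 - <<'E'
from h import *
where()
from cell import cams
f=cams.grab_frame("wrist");cv2.imwrite("pics/wrist8.png",cv2.convertScaleAbs(cv2.resize(f["frame"][:,:,::-1],(800,600)),alpha=1.5))
f=cams.grab_frame("scene");crop(f,150,110,350,260,4,"pics/scene8.png")
table(132,215)
E
```

```text
time: 7.95
eef_pos: [0.5032, -0.0022, 0.0902]
eef_rot: [[-0.001, -0.164, -0.986], [-0.002, -0.986, 0.164], [-1.0, 0.002, 0.0]]
contact_force: [1.6, -0.5, 0.6]
opening: -0.0
t 7.95 punch xy [-20.5 -35.1] tipz 65.2 F punch [ 1.7 -0.2] 0.6 open -0.0
132 tool y,z mm -0.1 -1.4
144 tool y,z mm -1.3 5.6
156 tool y,z mm -4.6 12.4
168 tool y,z mm -10.0 18.2
180 tool y,z mm -17.2 22.3
192 tool y,z mm -19.6 25.4
204 tool y,z mm -23.3 28.2
```

View pics/wrist8.png

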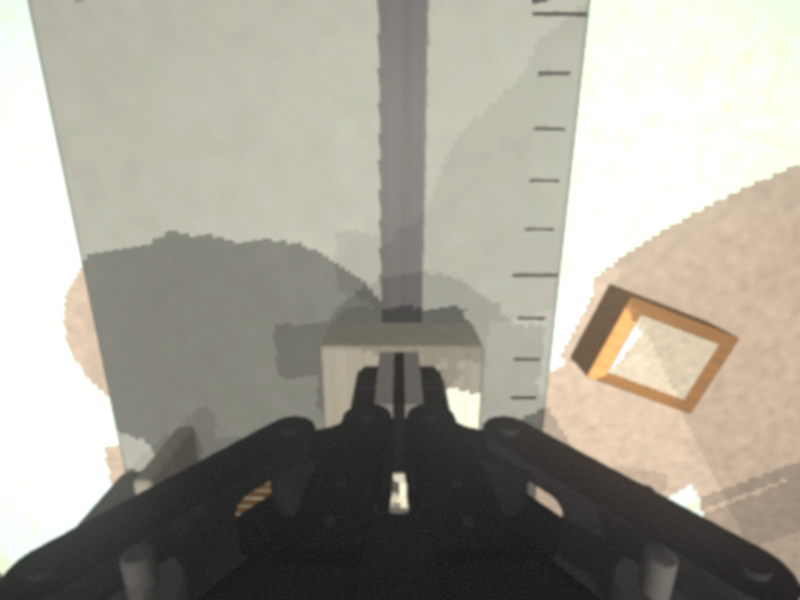

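View pics/scene8.png

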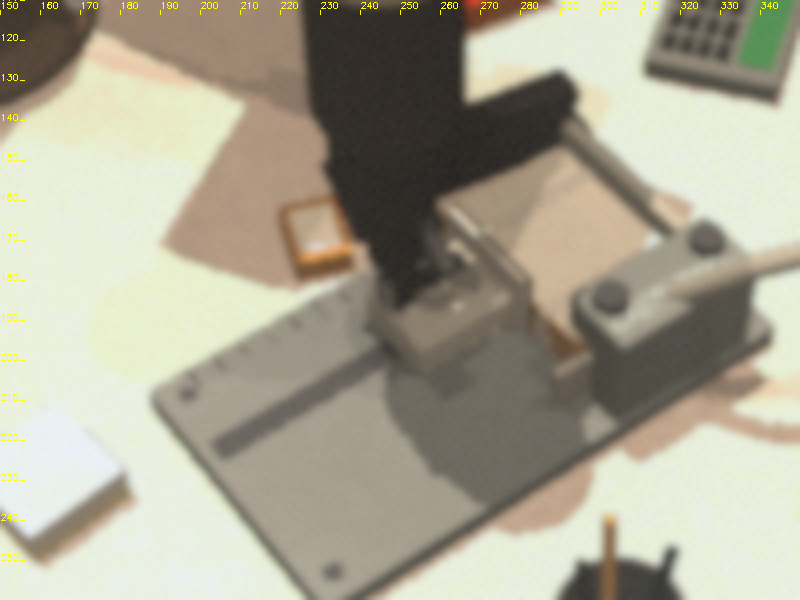

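The finger at (400,365) is over the rear of the foot and the wing is hidden behind it. The 1.7 N force shows it is still pushing, so I'll finish the half turn.

```bash
python3 -m pendant '[[[255,0,-0.001,0.0055,0,0,0],[255,0,-0.0045,0.0125,0,0,0],[255,0,-0.01,0.018,0,0,0],[255,0,-0.017,0.0225,0,0,0],[255,0,-0.0195,0.0255,0,0,0],[255,0,-0.0215,0.027,0,0,0]]]';  python3 - <<'E'
from h import *
where()
from cell import cams
f=cams.grab_frame("wrist");cv2.imwrite("pics/wrist9.png",cv2.convertScaleAbs(cv2.resize(f["frame"][:,:,::-1],(800,600)),alpha=1.5))
E
```

```text
time: 8.65
eef_pos: [0.479, 0.0239, 0.0901]
eef_rot: [[-0.002, -0.163, -0.987], [-0.002, -0.987, 0.163], [-1.0, 0.002, 0.002]]
contact_force: [0.3, -1.3, 1.6]
opening: -0.0
t 8.65 punch xy [-48.7 -13.3] tipz 65.1 F punch [ 0.5 -1.2] 1.6 open -0.0
```

View pics/wrist9.png

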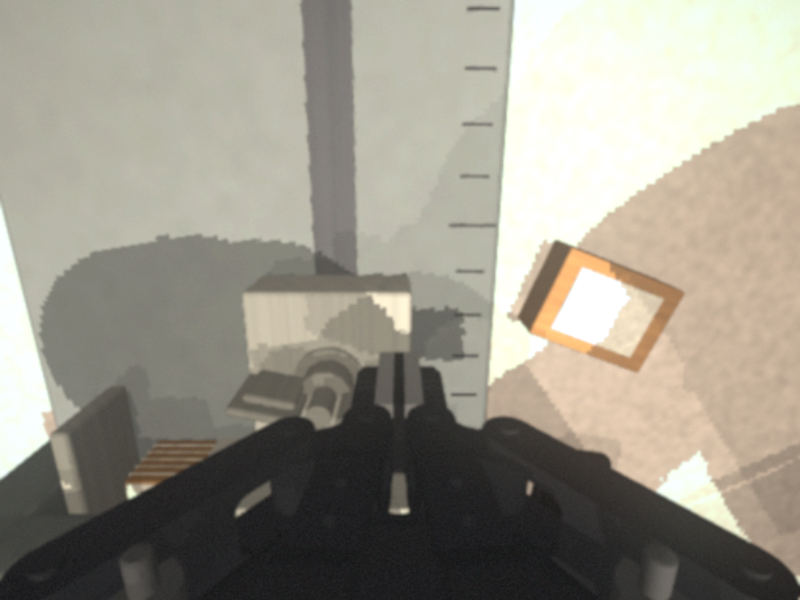

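The wing has gone through crosswise: the other wing now points to the far side, with its tip at (240,395). I'll back off, lift and go round again.

```bash
python3 -m pendant '[[[255,0,0.008,0.003,0,0,0],[255,-0.03,0.008,0.003,0,0,0],[255,-0.052,0.008,0.003,0,0,0],[255,-0.052,-0.01,-0.03,0,0,0],[255,-0.052,-0.029,-0.056,0,0,0],[255,-0.052,-0.029,-0.056,0,0,0]]]';  python3 - <<'E'
from h import *
where();go(SX+27,SY+18,.065)
from cell import cams
f=cams.grab_frame("wrist");cv2.imwrite("pics/wrist10.png",cv2.convertScaleAbs(cv2.resize(f["frame"][:,:,::-1],(800,600)),alpha=1.5))
Q=setp()
pickle.dump(f,open("pics/wrist10.pkl","wb"))
E
```

```text
time: 9.3
eef_pos: [0.5422, 0.0445, 0.142]
eef_rot: [[-0.0, -0.163, -0.987], [-0.001, -0.987, 0.163], [-1.0, 0.001, -0.0]]
contact_force: [-2.3, -0.4, -1.9]
opening: -0.0
t 9.3 punch xy [10.3 17.3] tipz 117.0 F punch [-2.2 -0.7] -1.9 open -0.0
target [0.53794095 0.04235368 0.09      ] shift tool [0.052  0.0027 0.0038] rot [ 0.   -0.01 -0.08]
```

View pics/wrist10.png

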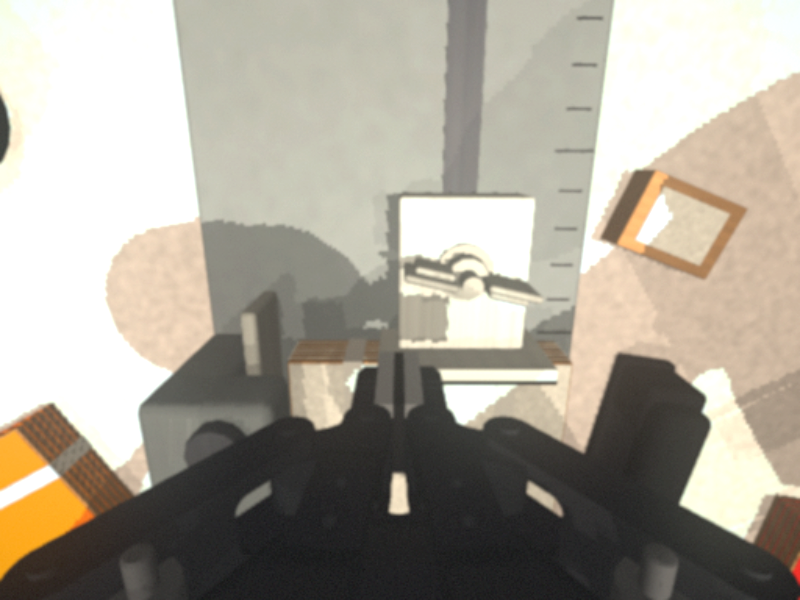

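The picture is nearly the same as before stroke 1: wings from (405,262) to (542,297), half a turn on at about 3.4 rad. The stop and block have not moved. Down again for the second stroke.

```bash
python3 -m pendant '[[[255,0.02,0.003,0.003,0,0,0],[255,0.04,0.003,0.003,0,0,0],[255,0.052,0.003,0.003,0,0,0],[255,0.052,0.003,0.003,0,0,0]]]';  python3 - <<'E'
from h import *
where();table(0,180)
E
```

```text
time: 9.75
eef_pos: [0.5349, 0.0402, 0.0879]
eef_rot: [[-0.006, -0.164, -0.986], [-0.003, -0.986, 0.164], [-1.0, 0.004, 0.005]]
contact_force: [0.4, 0.2, 0.6]
opening: -0.0001
t 9.75 punch xy [ 3.8 11.9] tipz 62.9 F punch [0.3 0.3] 0.6 open -0.0001
0 tool y,z mm 0.9 1.3
12 tool y,z mm 3.3 -1.8
24 tool y,z mm 7.0 -4.6
36 tool y,z mm 12.0 -6.6
48 tool y,z mm 18.0 -7.2
60 tool y,z mm 24.5 -5.9
72 tool y,z mm 30.9 -2.5
84 tool y,z mm 36.3 2.9
96 tool y,z mm 40.3 7.7
108 tool y,z mm 43.7 11.7
120 tool y,z mm 46.1 17.1
132 tool y,z mm 47.0 23.6
144 tool y,z mm 45.9 30.6
156 tool y,z mm 42.5 37.4
168 tool y,z mm 37.1 43.2
```

```bash
python3 -m pendant '[[[255,-0.002,0.0035,-0.002,0,0,0],[255,-0.002,0.007,-0.0045,0,0,0],[255,-0.002,0.012,-0.0065,0,0,0],[255,-0.002,0.018,-0.007,0,0,0],[255,-0.002,0.0245,-0.006,0,0,0],[255,-0.002,0.031,-0.0025,0,0,0],[255,-0.002,0.0365,0.003,0,0,0],[255,-0.002,0.0405,0.0075,0,0,0]]]';  python3 - <<'E'
from h import *
where();table(96,192)
E
```

```text
time: 10.55
eef_pos: [0.5201, 0.0009, 0.0901]
eef_rot: [[-0.006, -0.165, -0.986], [-0.003, -0.986, 0.165], [-1.0, 0.004, 0.005]]
contact_force: [1.0, 0.2, 0.2]
opening: -0.0003
t 10.55 punch xy [ -4.3 -29.3] tipz 65.1 F punch [0.9 0.4] 0.2 open -0.0003
96 tool y,z mm -0.9 -0.4
108 tool y,z mm 2.5 3.6
120 tool y,z mm 4.9 9.0
132 tool y,z mm 5.8 15.5
144 tool y,z mm 4.6 22.5
156 tool y,z mm 1.3 29.3
168 tool y,z mm -4.1 35.1
180 tool y,z mm -11.3 39.2
```

```bash
python3 -m pendant '[[[255,0,0.0025,0.0035,0,0,0],[255,0,0.005,0.009,0,0,0],[255,0,0.006,0.0155,0,0,0],[255,0,0.0045,0.0225,0,0,0],[255,0,0.0015,0.0295,0,0,0],[255,0,-0.001,0.0325,0,0,0]]]';  python3 - <<'E'
from h import *
where();table(156,196,6)
from cell import cams
f=cams.grab_frame("wrist");cv2.imwrite("pics/wrist11.png",cv2.convertScaleAbs(cv2.resize(f["frame"][:,:,::-1],(800,600)),alpha=1.5))
E
```

```text
time: 11.15
eef_pos: [0.4873, 0.0075, 0.0903]
eef_rot: [[-0.006, -0.165, -0.986], [-0.003, -0.986, 0.165], [-1.0, 0.004, 0.006]]
contact_force: [1.5, -1.1, 0.2]
opening: 0.0002
t 11.15 punch xy [-37.8 -28.2] tipz 65.3 F punch [ 1.7 -0.8] 0.2 open 0.0002
156 tool y,z mm 2.5 -4.2
162 tool y,z mm -0.0 -1.1
168 tool y,z mm -3.0 1.6
174 tool y,z mm -6.4 3.9
180 tool y,z mm -10.2 5.7
186 tool y,z mm -11.2 7.3
192 tool y,z mm -12.5 8.8
```

View pics/wrist11.png

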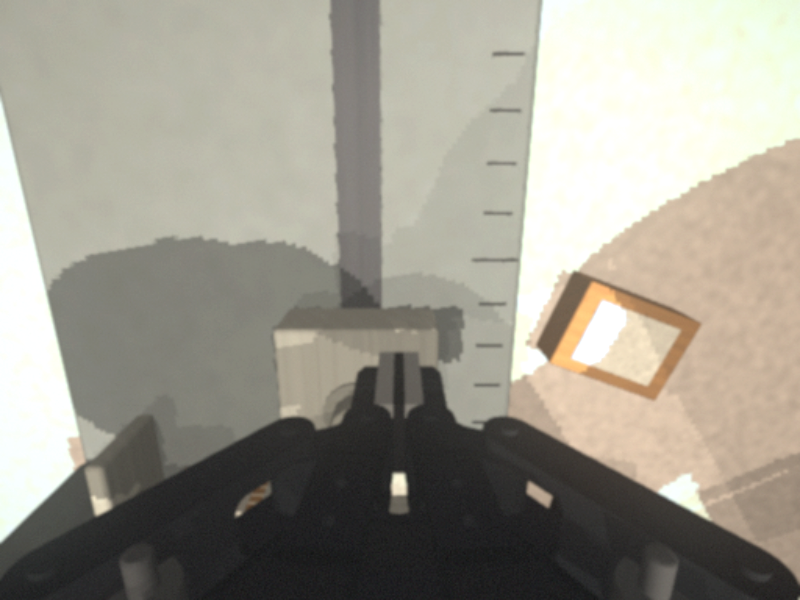

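The finger is at (400,365) and the wing is at about 160° of this stroke. Now the last 20° in small steps, watching the force.

```bash
python3 -m pendant '[[[255,0,-0.002,0.001,0,0,0],[255,0,-0.004,0.003,0,0,0],[255,0,-0.006,0.004,0,0,0],[255,0,-0.007,0.005,0,0,0]]]';  python3 -c "
from h import *
where();table(168,198,6)"
```

```text
time: 11.6
eef_pos: [0.4835, 0.0157, 0.0902]
eef_rot: [[-0.006, -0.164, -0.986], [-0.003, -0.986, 0.164], [-1.0, 0.004, 0.006]]
contact_force: [0.8, -1.2, -0.7]
opening: -0.0002
t 11.6 punch xy [-42.8 -20.7] tipz 65.2 F punch [ 0.9 -1.1] -0.7 open -0.0002
168 tool y,z mm 4.5 -3.4
174 tool y,z mm 1.1 -1.1
180 tool y,z mm -2.7 0.7
186 tool y,z mm -3.7 2.2
192 tool y,z mm -5.1 3.7
```

```bash
python3 -m pendant '[[[255,0,-0.001,0,0,0,0],[255,0,-0.002,0.0005,0,0,0]]]';python3 -m pendant '[[[255,0,-0.001,0,0,0,0],[255,0,-0.002,0,0,0,0]]]'; python3 -c "
from h import *
where();table(168,198,6)"
```

```text
time: 11.8
eef_pos: [0.4833, 0.0178, 0.0902]
eef_rot: [[-0.006, -0.164, -0.986], [-0.003, -0.986, 0.164], [-1.0, 0.004, 0.006]]
contact_force: [1.8, -1.1, 0.3]
opening: 0.0
time: 12.0
eef_pos: [0.4833, 0.019, 0.0902]
eef_rot: [[-0.008, -0.164, -0.986], [-0.005, -0.986, 0.164], [-1.0, 0.006, 0.007]]
contact_force: [1.7, -11.1, 1.1]
opening: -0.0001
t 12.0 punch xy [-43.6 -17.5] tipz 65.2 F punch [  3.5 -10.7] 1.1 open -0.0001
168 tool y,z mm 7.7 -4.2
174 tool y,z mm 4.3 -1.9
180 tool y,z mm 0.5 -0.1
186 tool y,z mm -0.5 1.5
192 tool y,z mm -1.9 3.0
```

The force jumped from 1 to 11 N exactly where crosswise was predicted, so the screw is tight. I'll hold briefly, then back off, lift clear and look.

```bash
python3 -m pendant '[[[255,0,-0.001,0,0,0,0],[255,0,-0.001,0,0,0,0]]]'; python3 -m pendant '[[[255,0,0.01,0.003,0,0,0],[255,-0.03,0.012,0.003,0,0,0],[255,-0.055,0.012,0.003,0,0,0],[255,-0.055,-0.01,-0.03,0,0,0],[255,-0.055,-0.033,-0.053,0,0,0],[255,-0.055,-0.033,-0.053,0,0,0],[255,-0.055,-0.033,-0.053,0,0,0]]]';  python3 - <<'E'
from h import *
where()
from cell import cams
f=cams.grab_frame("wrist");cv2.imwrite("pics/wrist12.png",cv2.convertScaleAbs(cv2.resize(f["frame"][:,:,::-1],(800,600)),alpha=1.5))
pickle.dump(f,open("pics/wrist12.pkl","wb"));crop(f,220,110,380,250,5,"pics/w12c.png")
E
```

```text
time: 12.2
eef_pos: [0.4833, 0.0189, 0.0902]
eef_rot: [[-0.008, -0.164, -0.986], [-0.006, -0.986, 0.164], [-1.0, 0.008, 0.007]]
contact_force: [1.6, -8.3, 0.9]
opening: 0.0001
time: 12.9
eef_pos: [0.5411, 0.0431, 0.1439]
eef_rot: [[-0.01, -0.164, -0.986], [-0.006, -0.986, 0.164], [-1.0, 0.008, 0.008]]
contact_force: [-1.1, 0.2, -0.2]
opening: -0.0003
t 12.9 punch xy [ 9.5 15.8] tipz 118.9 F punch [-1.1  0.1] -0.2 open -0.0003
```

View pics/w12c.png

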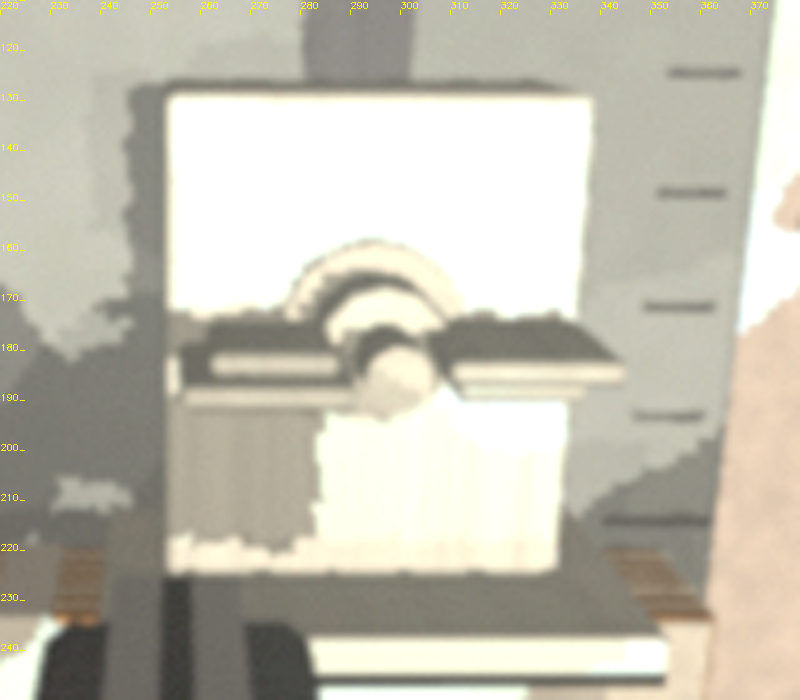

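View pics/wrist12.png

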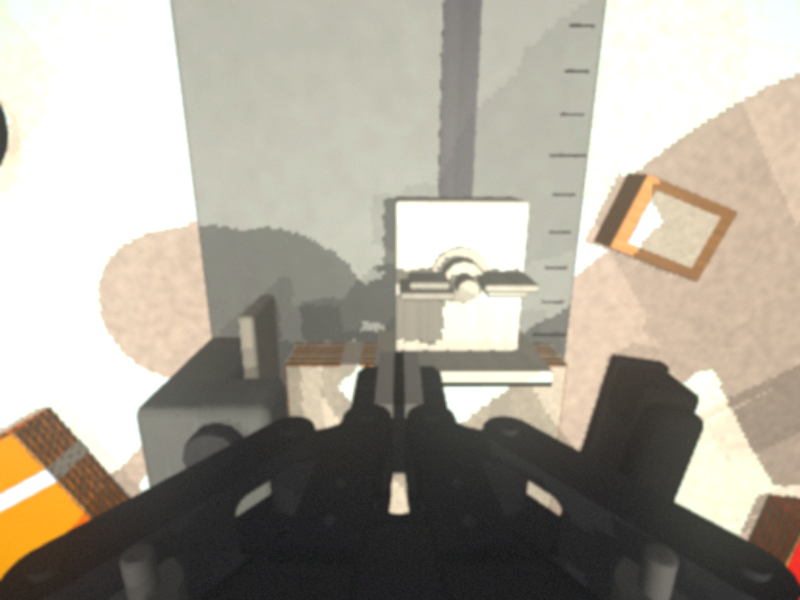

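The wings lie exactly crosswise and level (rows 180–187 in the crop), and the stop held. I'll move the arm aside for a last top view of the block.

```bash
python3 -m pendant '[[[255,-0.04,0.02,0,0,0,0],[255,-0.06,0.06,0,0,0,0],[255,-0.08,0.11,0.01,0,0,0],[255,-0.08,0.16,0.02,0,0,0],[255,-0.08,0.21,0.03,0,0,0],[255,-0.08,0.26,0.04,0,0,0],[255,-0.08,0.3,0.05,0,0,0],[255,-0.08,0.3,0.05,0,0,0]]]';  python3 - <<'E'
from h import *
where()
from cell import cams
f=cams.grab_frame("top");pickle.dump(f,open("pics/top13.pkl","wb"));crop(f,190,135,350,245,5,"pics/top13.png")
f=cams.grab_frame("scene");crop(f,150,110,350,260,4,"pics/scene13.png")
E
```

```text
time: 13.75
eef_pos: [0.4391, -0.2482, 0.2267]
eef_rot: [[-0.011, -0.17, -0.985], [-0.006, -0.985, 0.17], [-1.0, 0.008, 0.009]]
contact_force: [0.7, 0.3, 0.1]
opening: 0.0002
t 13.75 punch xy [ -43.6 -288.3] tipz 201.7 F punch [0.6 0.4] 0.1 open 0.0002
```

View pics/top13.png

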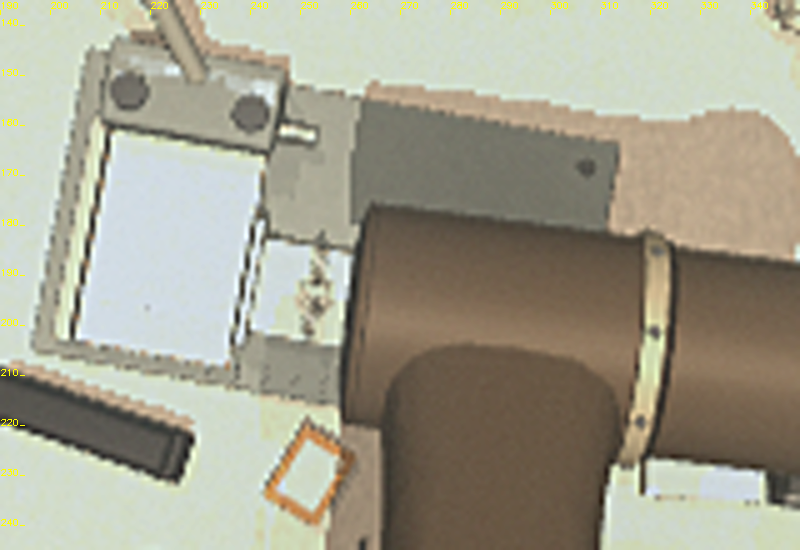

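View pics/scene13.png

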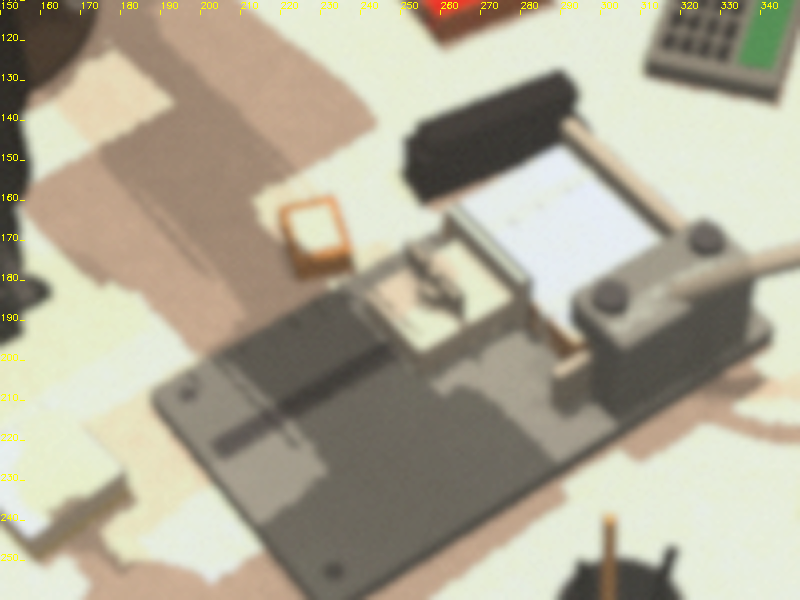

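The top view shows the block's left edge, (108,133) to (75,340), along the fence and parallel to it. The plate is against its right side at (245,280). A quick numeric check.

Run:
```python
from h import *
f=load("pics/top13.pkl");Q=setp()
def p(n,a,b,z):print(n,(Q.T@(pix(f,190+a/5-.4,135+b/5-.4,z)[:2]-T)*1000).round(1))
p("L far",109,135,.05);p("L near",76,340,.05);p("R far",265,157,.05);p("R near",230,366,.05)
p("wing far",321,240,.0805);p("wing near",309,334,.0805);p("plate front far",258,217,.074);p("near",235,345,.074)
```

```text
L far [ 61.1 150.9]
L near [-77.5 148.1]
R far [64.6 45.6]
R near [-76.9  44.3]
wing far [13.9 -1.1]
wing near [-47.9  -4. ]
plate front far [22.2 42.3]
near [-63.1  42.5]
```

The block spans y 45 to 150 mm (home), is square within the measuring error, and the wings lie crosswise. Handing in.

```bash
python3 -c "
from cell import ticket
print(ticket.finish_job())"
```

```text
the job is handed in; nothing more can be done
None
```

The job is done and handed in at about 14 s of the 61 s allowed. No verdict came back, so success rests on my own checks.

**What I did:**
- **Stop:** with the fingers shut, I pushed the stop from behind until the block met the end fence. The force rose from about 11 N to 27 N at the predicted home position.
- **Thumbscrew:** I turned it clockwise in two strokes of about half a turn each. It came up firm at the predicted tight angle: the force jumped from about 1 N to 11 N. I then backed off and moved the arm clear.

**Last checks:**
- **Block:** the top view puts it at y ≈ 45–150 mm in the punch's frame, so it is home. Its edges read 0.01–0.02 rad off square, against a limit of 0.03, which is within my pixel-reading error.
- **Stop:** the plate is up against the block. Its front face read y ≈ 42.4 mm where 45 mm is home. That is outside the 2 mm allowance on its face. I put it down to camera and pixel error, because the contact push reached y = −50.1 mm against the −50 mm I had predicted for home.
- **Thumbscrew:** in the wrist view the wings lie level across the rail. The top view gave 0.05 rad off crosswise, against the 0.2 rad allowed.
- **Robot and desk:** the robot touches nothing, and the items visible in the last pictures have not moved.

One slip: I typed the wrong sign in a move behind the stop, which put the fingers about 10 mm further back than planned. They touched nothing.

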